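# Park the green setting block and hold the mirror on its stone

## Task

Put the green setting block back in the rack bay with the green label, standing upright and fully home, and let go of it. Then swing the sprung inspection mirror (its orange post is the handle) until the bench camera sees the green stone on that block in about the middle of the mirror, and finish while still holding it so that it stays at that angle; leave everything else where it is.

Things in the scene. Friction and masses are not known exactly. Their poses are not given: they have to be found in the camera images.
- block_green: loose setting block: upright light-wood block 32 x 32 mm and 50 mm tall with a wide green band near its top; on its top a brass collet 16 mm across and 10 mm high and a green ball stone 16 mm across, 74 mm tall in all; about 0.09 kg. Origin at the centre of its underside, z up. Stands on the table; it may trade places with the red block.
- stone (a point): centre of the green ball stone, 66 mm above the underside of the green block, on its axis: the marker the camera has to see
- bay_green: fixed rack bay with a green label on its -y face and green rims: open-topped wooden pocket, outside 50 x 50 x 26 mm, inside 40 x 40 mm, inner floor 5 mm above its origin (centre of its underside, 12 mm above the table). z up, x along the row. A block is fully home when it rests on the inner floor, any of the four ways round.
- bay_red: the same bay with a red label, empty. The three bays stand 80 mm apart in a row on a dark plank 260 x 70 x 12 mm, in an order that changes
- bay_blue: the same bay with a blue label, holding the blue block
- stand: fixed inspection stand: grey base plate 340 x 90 x 12 mm with the mirror at one end and the bench camera at the other. Origin on the table below the mirror's hinge axis; x points to the camera, z up. The camera (black box 70 x 55 x 50 mm, silver lens tube, top at 134 mm) looks along -x of the stand at the mirror
- mirror_axis (a point): middle of the mirror: on its upright hinge axis and in its reflecting surface, 105 mm above the table (does not move). The flat mirror is 80 mm wide and 60 mm high in a black frame 88 x 68 mm
- lens (a point): front centre of the camera's lens, 196 mm from the mirror axis along the stand's x, 105 mm above the table
- mirror_turn (a joint): turn of the mirror about its upright hinge axis, rad, 0 to 1.5, growing anticlockwise from above. At 0 it faces the lens squarely; at q its normal is turned by q. A spring (0.12 N m per rad: 1.5 N at the post for 1 rad) returns it to 0 when let go. To see a thing at bearing b (about the axis, anticlockwise from the direction of the lens) in mid-mirror, q = b/2; it lies at 0.3 to 1.25.
- mirror: the swinging mirror with its handle. Origin at mirror_axis, x along the mirror's normal towards what it reflects, z up. Handle: orange round post 14 mm across, upright, 80 mm behind the axis (-x; at joint 0 on the side away from the camera), from 147 to 197 mm above the table, free all round; it stands on a flat steel arm 14 mm wide, 139 to 147 mm above the table
- post_grip (a point): where to grip the post: on its axis, 175 mm above the table; turns with the mirror
- sight (a point): the camera's line of sight after the mirror: origin at mirror_axis, x axis points where the camera looks by way of the mirror, level; z up. It turns twice as far as the mirror (bearing 2q; at the lens when q = 0). A thin yellow needle under the mirror, 52 mm above the table, reaching 78 mm from the axis, is geared to show this direction
- block_blue: blue setting block, like the green one, standing in the blue bay; leave it
- block_red: red setting block, like the green one, standing on the table; leave it
- file_jar: glass jar 66 mm across, 85 mm tall, needle files stick out to 135 mm; leave it
- hammer: small hammer lying on the table, 220 mm long; leave it
- tub: white plastic tub 72 mm across, 70 mm tall; leave it
- cork_jar: amber jar with cork, 44 mm across, 75 mm tall; leave it
- ring_box: white ring box 60 x 60 x 36 mm; leave it
- loupe: black loupe, a disc 44 mm across, 26 mm tall; leave it
Not all that is in view belongs to the job. What is shaped like the block_green but purple is not meant.

How it is judged:
By the outcome, as a careful person would: the job done as asked, in the order asked, and still so for the second after the job is handed in, while the arm keeps its last pose, push and grip.
It also fails if it takes over 51 s, if anything falls off the work surface, if the arm or the gripper's body presses on something with over 40 N, if the wrist force passes 120 N, or if a joint passes its speed limit or range.

## Robot

A 6-joint arm with a two-finger parallel gripper is mounted at the origin on the work surface. World frame = base frame: x ahead of the robot, y to its left, z up, the work surface at z = 0. Lengths are in mm, angles in rad, forces in N, time in s.
With the tool pointing down it reaches from about 275 to 750 mm from the base axis. Payload 10.2 kg.
Tool frame: the origin (TCP) lies at the very end of the fingers, on their centre line; the grasp point (between the pads) lies 19 mm behind it (ctrl.grip_depth is the distance from the TCP to the grasp point, in mm); z points along the fingers, x is the direction in which the jaws open and shut, and the axes are right-handed (so a half turn about z gives the same grasp; the last joint's range is limited). The gripper opens to 85 mm and grips with 20 to 120 N. Pads are 22 mm wide; open, the fingers measure 114 mm over their backs; the gripper's body (76 mm by 85 mm) begins 54 mm behind the grasp point. The pads swing forward as they close: fully open they stand 13 mm farther back than shut.
Start: joints at [-1.546, 0.313, 1.498, -0, 1.331, -0.223], TCP at [128.754, -508.973, 231.294] pointing down, gripper open.
Joint ranges: [-2.94, 2.94], [-0.97, 2.17], [0.19, 2.56], [-1.23, 4.37], [0.02, 3.11], [-2.88, 2.88]. Speed limits (rad/s): [2.39, 2.39, 3.01, 3.14, 3.14, 3.14].

## Interface

Orientations are given as a unit quaternion [w, x, y, z].
In Python, from rig import ctrl gives the robot as it stands.
- The arm moves only by the tool play_rows, never from a script. Its argument "motion" is a list of rows, each a list of 2 entries, a list of its own where there are three numbers: the shift along the tool's x, y, z in mm, then the turn, a rotation vector about the tool's x, y, z in degrees. A call has 1 to 20 rows; each row shifts and turns the commanded pose from where the row before left it, along the tool's axes as they then stand; what a row does not reach is not made up. A row lasts 1/12 s, in which the tool goes at most 41.7 mm and 7.16 degrees, less where a joint would pass 70% of its speed; a pose out of reach is approached as far as the arm can. A call with a gripper value outside its range is refused whole. "fingers" is the finger opening in mm, from 0 to 85.4, set as the call begins (left out, the last holds). The fingers move at their own pace and stop on an object; "squeeze" is the grip in N (left out, the last holds). Time passes only in rows, so rows that do not move let the fingers close. It gives the time, the measured TCP pose, the force and the opening at its end, in the units of the state.
- ctrl.sense(): the state, without advancing time (a new reading comes with each control period).
- ctrl.capture(name): name is "side" or "top"; returns the picture (480x640x3 uint8, red, green, blue); there is no depth.
- ctrl.get_calibration(name): a dict with "K" (3x3 intrinsics, pixels), "R" (3x3) and "t" (3): a world point X has camera coordinates R X + t. Camera axes: x right, y down, z forward; pixel columns grow to the right and rows downward; lengths in mm; the calibration is good to about 2 mm. A picture is of the moment at which its call begins. get_calibration takes no time and is no camera call.
- ctrl.finish_job(): hands the job in, once; it reports no verdict.
Trained networks look in the newest picture that a camera, given by its name, has taken for a name from the list of things; names that differ only in an ending like _2 or _b are one class to them, and where a whole thing is asked for, a point or a joint stands for the part that bears it (a point fixed in the world has none). Each returns a list of dicts, best first, with "p" (0 to 1); they miss things now and then, are a little off and sometimes report something else, mostly with a low value. They report only what shows in the picture. A call takes as long as a camera call. They do not tell look-alikes from the thing itself.
- ctrl.spot_in(camera, name): "position" ([column, row] as shares, 0 to 1, of the picture: columns of its width, rows of its height, amid what is visible of it).
The state is a dict: "time_s": time; "joints": joint angles; "dq": joint speeds; "tau": joint torques, N m; "eef_pos": TCP position; "ee_rot": TCP orientation; "force": force on the tool from outside, world axes, zero at the start; "wrist_torque": the same for the moment, N m; "grip_width": opening from 0.0 (shut) to 1.0 (fully open).
Only numpy, scipy, OpenCV 4.12 (cv2) and the standard library are available. Lean on these libraries where they do the work, as an engineer would, in place of code of your own. Each camera call takes 0.05 s, during which the arm holds its last target. There are 200 camera calls.

## Working session

There is one attempt and no reset: what is moved stays moved. The work goes in short steps, Python scripts to look and compute and a tool call to move; the robot and the scene stay as the last step left them, time stands still between calls to the robot, and variables do not carry over. Pictures are saved under pics/ and viewed, about 8 in all and at most 12, crops included, and the job is handed in when it is done.

Besides the shell and the picture viewer there is one more tool, called after "Request:" as name(argument=value, ...) on one line, values as JSON. play_rows: Moves the arm, as the interface text tells. Its arguments: {"type":"object","properties":{"motion":{"type":"array"},"fingers":{"type":"number"},"squeeze":{"type":"number"}},"required":["motion"]}

```bash
mkdir -p pics; cat > h.py <<'E'
import numpy as np,cv2
from rig import ctrl
def snap(c,n):
    im=np.array(ctrl.capture(c)); cv2.imwrite(f'pics/{n}.png',im[:,:,::-1]); return im
def ray(c,uv,z):
    k=ctrl.get_calibration(c);K,R,t=[np.array(k[i],float) for i in('K','R','t')]
    C=-R.T@t; d=R.T@np.linalg.inv(K)@np.array([uv[0],uv[1],1.]); return C+d*(z-C[2])/d[2]
def proj(c,X):
    k=ctrl.get_calibration(c);K,R,t=[np.array(k[i],float) for i in('K','R','t')]
    p=K@(R@np.array(X,float)+t.reshape(3)); return p[:2]/p[2]
E
python3 - <<'E'
from h import *
print(ctrl.sense())
hz={'block_green':40,'bay_green':25,'bay_red':25,'bay_blue':25,'stand':6,'mirror':105,'post_grip':175,'block_red':40,'block_blue':40}
for c in('top','side'):
    snap(c,c+'0'); k=ctrl.get_calibration(c); print(c,-np.array(k['R']).T@np.array(k['t']).reshape(3),k['K'][0])
    for n,z in hz.items():
        for d in ctrl.spot_in(c,n)[:3]:
            uv=np.array(d['position'])*[640,480]; print(c,n,round(d['p'],2),uv.round(),ray(c,uv,z).round())
E
```

```text
{'time_s': 0.0, 'joints': array([-1.54640437e+00,  3.13447765e-01,  1.49845256e+00, -1.60885715e-05,
        1.33099454e+00, -2.23382701e-01]), 'dq': array([ 0.00053213, -0.00164259,  0.00079361,  0.00056607,  0.0011759 ,
        0.00052593]), 'tau': array([-2.79606156e-04, -4.12271976e+01, -2.59740186e+01, -2.07291641e-04,
        4.17282747e-03,  1.02894086e-05]), 'eef_pos': array([ 128.74125494, -508.69953927,  230.73039538]), 'ee_rot': array([-4.98904653e-04,  7.89066023e-01, -6.14308056e-01, -4.18435174e-04]), 'force': array([ 0.76401079, -0.2183249 , -0.29376396]), 'wrist_torque': array([ 0.00467718, -0.015969  , -0.02164606]), 'grip_width': 0.9986256156624727}
top [ 449.38358248  -27.92434313 1701.10003281] [528.97112427   0.         320.46683841]
top block_green 0.66 [208. 244.] [581. 314.  40.]
top bay_green 0.77 [281. 287.] [444.  86.  25.]
top bay_red 0.74 [279. 233.] [616.  92.  25.]
top bay_blue 0.7 [285. 265.] [513.  73.  25.]
top stand 0.8 [357. 218.] [ 667. -157.    6.]
top mirror 0.82 [357. 258.] [ 533. -149.  105.]
top mirror 0.46 [173. 272.] [492. 405. 105.]
top mi
[... 216 characters left out ...]
8203326  714.50268028] [458.19805611   0.         319.7257156 ]
side block_green 0.86 [222. 304.] [602. 241.  40.]
side block_green 0.59 [197. 329.] [577. 324.  40.]
side block_green 0.56 [238. 327.] [517. 262.  40.]
side bay_green 0.8 [317. 308.] [450.  92.  25.]
side bay_red 0.93 [268. 278.] [616.  94.  25.]
side bay_blue 0.92 [289. 294.] [532. 101.  25.]
side bay_blue 0.58 [332. 225.] [ 673. -203.   25.]
side stand 0.95 [329. 228.] [ 691. -207.    6.]
side mirror 0.7 [356. 222.] [ 549. -159.  105.]
side mirror 0.18 [330. 230.] [571. -84. 105.]
side post_grip 0.96 [357. 227.] [458. -50. 175.]
side block_red 0.83 [257. 357.] [424. 287.  40.]
side block_blue 0.64 [292. 281.] [552.  75.  40.]
```

View pics/top0.png

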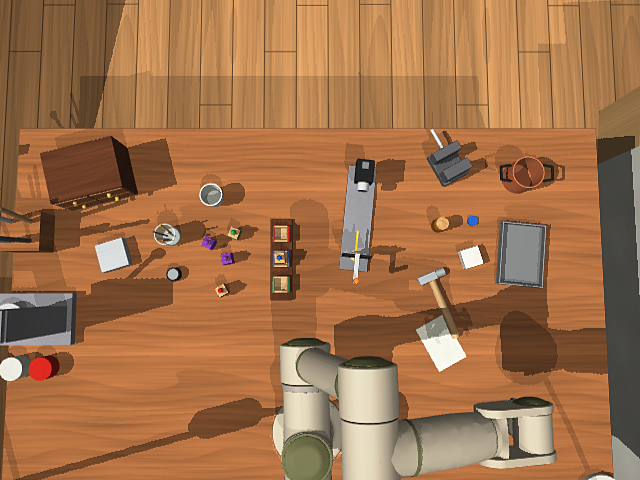

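View pics/side0.png

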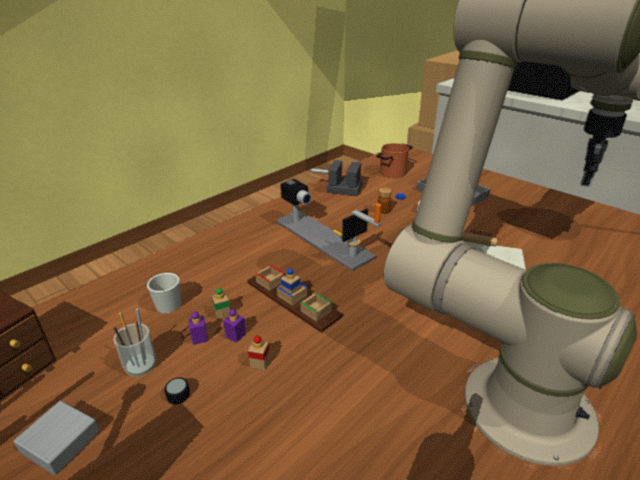

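Candidates for the green block: green at top (234,232) / side (221,303). Purple look-alikes are at top (208,243) and (227,258); the red block is at (222,290). Check in one close crop (both cameras), measuring colours as well.

```bash
python3 - <<'E'
from h import *
t=cv2.imread('pics/top0.png');s=cv2.imread('pics/side0.png')
a=cv2.resize(t[210:310,190:300],None,fx=5,fy=5,interpolation=cv2.INTER_CUBIC)[:, :550]
b=cv2.resize(t[150:290,330:390],None,fx=4,fy=4,interpolation=cv2.INTER_CUBIC)[:500]
b=cv2.copyMakeBorder(b,0,500-b.shape[0],0,0,0) if b.shape[0]<500 else b
cv2.imwrite('pics/c1.png',np.hstack([a,b[:500]]))
a=cv2.resize(s[255:365,180:345],None,fx=4.8,fy=4.8,interpolation=cv2.INTER_CUBIC);cv2.imwrite('pics/c2.png',a)
for nm,im in(('top',t),('side',s)):
    h=cv2.cvtColor(im,cv2.COLOR_BGR2HSV)
    for c,lo,hi in(('green',(45,90,40),(85,255,255)),('orange',(8,200,150),(16,255,255)),('yellow',(22,190,120),(32,255,255))):
        m=cv2.inRange(h,lo,hi); n,l,st,ce=cv2.connectedComponentsWithStats(m)
        for i in range(1,n):
            if st[i,4]>7 and 200<ce[i,0]<400: print(nm,c,st[i],ce[i].round(1))
E
```

```text
top green [231 230   5   5  18] [232.6 231.7]
top green [272 276   2  17  25] [272.7 285.4]
top green [287 276   3  17  48] [288.  283.8]
top yellow [355 231   3  20  32] [356.2 241.2]
side green [216 288   6   6  28] [218.5 290.8]
side green [316 293  16  10  31] [323.3 297.5]
side green [214 301  16   9  85] [221.5 305.1]
side green [301 302  16  11  34] [308.6 306.4]
side orange [375 203   6  20  76] [377.3 211.5]
side yellow [334 230   8   5  13] [337.8 232.1]
```

View pics/c1.png

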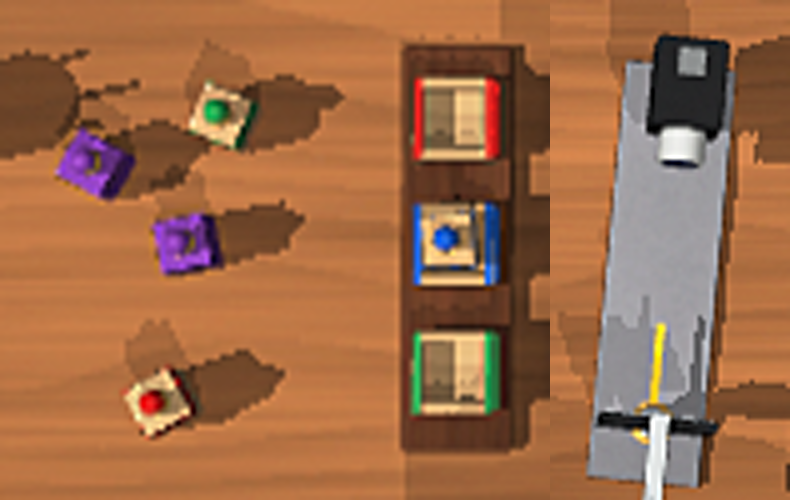

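View pics/c2.png

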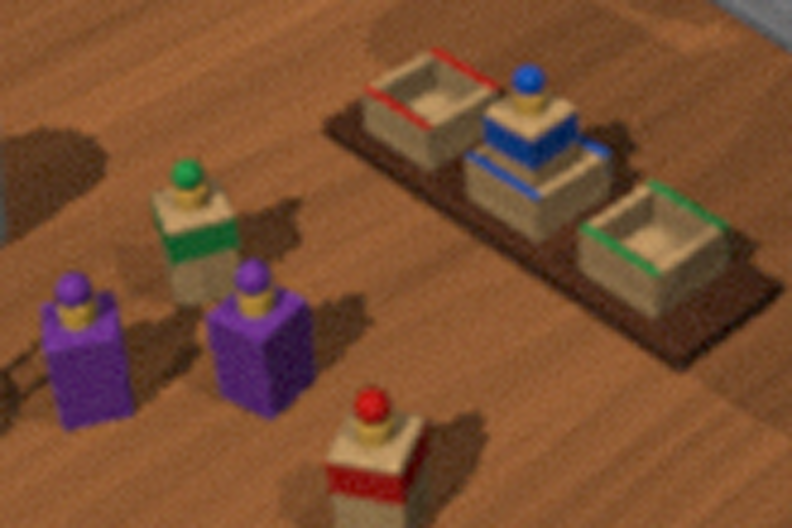

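The crops confirm it. The wooden block with green band and green stone is at top (233,232) / side (219,291). The empty green-rimmed bay is the end nearest the robot, at top (281,285). The mirror frame is at top (356,256), with the needle at (356,241).

```bash
cat >> h.py <<'E'
from scipy.optimize import least_squares
def tri(obs,x0=(500,0,60)):
    return least_squares(lambda X:np.concatenate([proj(c,X)-uv for c,uv in obs]),x0)
E
python3 - <<'E'
from h import *
r=tri([('top',[232.6,231.7]),('side',[218.5,290.8])]);print('stone',r.x.round(1),r.fun.round(2),ray('top',[232.6,231.7],66).round(1),ray('side',[218.5,290.8],66).round(1))
a=ray('side',[323.3,297.5],38);b=ray('side',[308.6,306.4],38);print('rims',a.round(1),b.round(1),((a+b)/2).round(1)); print('top rim',ray('top',[273,284.9],38).round(1),ray('top',[288,284.5],38).round(1))
t=cv2.imread('pics/top0.png');s=cv2.imread('pics/side0.png')
up=lambda im:cv2.resize(im,None,fx=4,fy=4,interpolation=cv2.INTER_CUBIC)
def rects(c,im,box,lo,hi,z,k=3):
    x0,x1,y0,y1=box
    h=cv2.cvtColor(up(im[y0:y1,x0:x1]),cv2.COLOR_BGR2HSV);m=cv2.inRange(h,lo,hi)
    cs,_=cv2.findContours(m,cv2.RETR_EXTERNAL,cv2.CHAIN_APPROX_NONE)
    for q in sorted(cs,key=cv2.contourArea)[::-1][:k]:
        p=[ray(c,((u+.5)/4-.5+x0,(v+.5)/4-.5+y0),z)[:2] for u,v in q[:,0]]
        print(c,z,[np.round(i,1) for i in cv2.minAreaRect(np.float32(p))])
print('rims');rects('top',t,(265,300,268,300),(45,80,40),(85,255,255),38);rects('side',s,(290,345,280,330),(45,80,40),(85,255,255),38)
print('plank');rects('top',t,(262,305,210,310),(0,60,0),(15,255,90),12,1)
print('block top');rects('top',t,(222,246,222,244),(10,20,170),(30,130,255),50,2)
print('band');rects('side',s,(205,240,292,320),(45,80,40),(85,255,255),40,1)
print('plate');rects('top',t,(325,390,150,290),(0,0,100),(180,45,190),12,2)
print('needle');rects('top',t,(345,365,225,262),(22,150,120),(32,255,255),52,2)
print('orange');rects('top',t,(345,368,265,295),(6,180,150),(18,255,255),197,2);rects('side',s,(365,390,195,235),(6,180,120),(18,255,255),175,1)
h=cv2.cvtColor(s[195:235,365:390],cv2.COLOR_BGR2HSV);ys,xs=np.nonzero(cv2.inRange(h,(6,180,120),(18,255,255)));print(xs.mean()+365,ys.mean()+195,ys.min()+195,ys.max()+195,xs[ys==ys.min()]+365)
E
```

```text
stone [616.8 235.3  67.4] [-0.37 -0.3   0.33  0.03] [616.  234.4  66. ] [619.  234.8  66. ]
rims [454.8  66.2  38. ] [457.5 111.1  38. ] [456.1  88.6  38. ]
top rim [451.4 110.3  38. ] [452.6  63.3  38. ]
rims
top 38 [array([454.6,  63.7]), array([53. ,  9.4]), np.float64(0.2)]
top 38 [array([453.9, 110.7]), array([51.5,  6.3]), np.float64(0.4)]
side 38 [array([457.3, 110.9]), array([ 6.5, 50.3]), np.float64(89.8)]
side 38 [array([455.4,  66.3]), array([49.7,  5.9]), np.float64(0.7)]
plank
top 12 [array([535.2,  64.9]), array([257.8, 105.2]), np.float64(1.3)]
block top
top 50 [array([615.3, 234.6]), array([31.7, 32. ]), np.float64(67.6)]
top 50 [array([621.4, 218. ]), array([3.1, 2.4]), np.float64(34.0)]
bandTraceback (most recent call last):
  File "<stdin>", line 16, in <module>
  File "<stdin>", line 11, in rects
  File "h.py", line 6, in ray
    k=ctrl.get_calibration(c);K,R,t=[np.array(k[i],float) for i in('K','R','t')]
ValueError: time passes only in moves, steps and waits
```

```bash
sed -i 's/^def ray/import functools\n@functools.lru_cache(None)\ndef cal(c): return ctrl.get_calibration(c)\ndef ray/; s/k=ctrl.get_calibration(c);/k=cal(c);/' h.py
cat >> h.py <<'E'
up=lambda im:cv2.resize(im,None,fx=4,fy=4,interpolation=cv2.INTER_CUBIC)
def rects(c,im,box,lo,hi,z,k=3):
    x0,x1,y0,y1=box
    h=cv2.cvtColor(up(im[y0:y1,x0:x1]),cv2.COLOR_BGR2HSV);m=cv2.inRange(h,lo,hi)
    cs,_=cv2.findContours(m,cv2.RETR_EXTERNAL,cv2.CHAIN_APPROX_NONE)
    for q in sorted(cs,key=cv2.contourArea)[::-1][:k]:
        p=[ray(c,((u+.5)/4-.5+x0,(v+.5)/4-.5+y0),z)[:2] for u,v in q[:,0]]
        print(c,z,[np.round(i,1) for i in cv2.minAreaRect(np.float32(p))])
E
python3 - <<'E'
from h import *
from scipy.spatial.transform import Rotation as Ro
t=cv2.imread('pics/top0.png');s=cv2.imread('pics/side0.png')
print('plate');rects('top',t,(325,390,150,290),(0,0,100),(180,45,190),12,2)
print('needle');rects('top',t,(345,365,225,262),(22,150,120),(32,255,255),52,2)
print('orange');rects('top',t,(345,368,265,295),(6,180,150),(18,255,255),197,2);rects('side',s,(365,390,195,235),(6,180,120),(18,255,255),175,1)
h=cv2.cvtColor(s[195:235,365:390],cv2.COLOR_BGR2HSV);ys,xs=np.nonzero(cv2.inRange(h,(6,180,120),(18,255,255)));print(xs.mean()+365,ys.mean()+195,ys.min()+195,ys.max()+195,xs[ys==ys.min()]+365)
st=ctrl.sense();q=st['ee_rot'];R=Ro.from_quat([q[1],q[2],q[3],q[0]]).as_matrix();print(R.round(3),'x-axis yaw',np.degrees(np.arctan2(R[1,0],R[0,0])))
E
```

```text
plate
top 12 [array([ 657.8, -157.1]), array([ 89.8, 357.2]), np.float64(84.3)]
top 12 [array([ 514.7, -172.4]), array([29.1, 43. ]), np.float64(83.6)]
needle
top 52 [array([ 589.9, -150.7]), array([ 6.4, 61.8]), np.float64(84.3)]
top 52 [array([ 531.4, -137.4]), array([4.3, 2.1]), np.float64(75.9)]
orange
top 197 [array([ 464.1, -137. ]), array([17., 12.]), np.float64(89.6)]
top 197 [array([ 480.4, -126.5]), array([ 2.8, 20.5]), np.float64(89.6)]
side 175 [array([ 466.9, -137.4]), array([ 17.1, 100.5]), np.float64(34.7)]
377.82945736434107 211.27131782945736 199 234 [381 382 384 385 386]
[[ 0.245 -0.969  0.   ]
 [-0.969 -0.245 -0.   ]
 [ 0.    -0.    -1.   ]] x-axis yaw -75.80409880087076
```

Request:
play_rows(motion=[[[-25, -27.3, -1.5], [0, 0, 0]], [[-25, -27.3, -1.5], [0, 0, 0]], [[-25, -27.3, -1.5], [0, 0, 0]], [[-25, -27.3, -1.5], [0, 0, 0]], [[-25, -27.3, -1.5], [0, 0, 0]], [[-25, -27.3, -1.5], [0, 0, 0]], [[-25, -27.3, -1.5], [0, 0, 0]], [[-25, -27.3, -1.5], [0, 0, 0]], [[-25, -27.3, -1.5], [0, 0, 0]], [[-25, -27.3, -1.5], [0, 0, 0]], [[-25, -27.3, -1.5], [0, 0, 0]], [[-25, -27.3, -1.5], [0, 0, 0]], [[-25, -27.3, -1.5], [0, 0, 0]], [[-25, -27.3, -1.5], [0, 0, 0]], [[-25, -27.3, -1.5], [0, 0, 0]], [[-25, -27.3, -1.5], [0, 0, 0]], [[-25, -27.3, -1.5], [0, 0, 0]], [[-25, -27.3, -1.5], [0, 0, 0]], [[-25, -27.3, -1.5], [0, 0, 0]], [[-25, -27.3, -1.5], [0, 0, 0]]], fingers=62)

```text
time_s: 2.67
eef_pos: [536.1, 111.6, 261.4]
ee_rot: [-0.0, 0.789, -0.614, 0.0]
force: [0.3, -1.1, -0.5]
grip_width: 0.728
```

Request:
play_rows(motion=[[[0, 0, 0], [0, 0, -7.1]], [[0, 0, 0], [0, 0, -7.1]], [[0, 0, 0], [0, 0, -7.1]], [[0, 0, 0], [0, 0, -7.1]], [[0, 0, 0], [0, 0, -7.1]], [[0, 0, 0], [0, 0, -7.1]], [[0, 0, 0], [0, 0, -7.1]], [[0, 0, 0], [0, 0, -7.1]], [[0, 0, 0], [0, 0, -7.1]], [[0, 0, 0], [0, 0, -7.1]], [[0, 0, 0], [0, 0, -7.1]], [[0, 0, 0], [0, 0, -7.1]], [[0, 0, 0], [0, 0, -7.1]], [[0, 0, 0], [0, 0, -7.1]], [[0, 0, 0], [0, 0, -7.1]], [[0, 0, 0], [0, 0, -7.1]], [[0, 0, 0], [0, 0, -7.1]], [[0, 0, 0], [0, 0, -7.1]], [[0, 0, 0], [0, 0, -7.1]], [[0, 0, 0], [0, 0, -7.1]]])

```text
time_s: 4.33
eef_pos: [535.4, 109.7, 261.3]
ee_rot: [0.0, 0.836, 0.549, -0.0]
force: [-0.3, 0.4, 0.0]
grip_width: 0.729
```

```bash
cat >> h.py <<'E'
from scipy.spatial.transform import Rotation as Ro
def go(x,y,z,yaw):
    s=ctrl.sense();R=Ro.from_quat(np.roll(s['ee_rot'],-1)).as_matrix()
    c=np.degrees(np.arctan2(R[1,0],R[0,0]));dy=(yaw-c+90)%180-90
    print('t',round(s['time_s'],2),'pos',s['eef_pos'].round(1),'yaw',c.round(1),'tilt',R[:2,2].round(3),'F',s['force'].round(1),'T',s['wrist_torque'].round(2),'w',round(s['grip_width']*85.4,1),'j',s['joints'].round(2))
    print('tool shift',(R.T@(np.array([x,y,z])-s['eef_pos'])).round(1),'turn z',round(-dy,1))
E
python3 -c "
from h import *
go(616.5,234.8,100,67.6)"
```

```text
t 4.33 pos [535.4 109.7 261.3] yaw 66.5 tilt [-0. -0.] F [-0.3  0.4  0. ] T [-0.04 -0.03 -0.04] w 62.2 j [-0.01  0.34  1.38 -0.    1.42 -1.17]
tool shift [147.1  24.6 161.3] turn z -1.1
```

Request:
play_rows(motion=[[[29.4, 4.9, 8], [0, 0, -1.1]], [[29.4, 4.5, 20], [0, 0, 0]], [[29.4, 4.5, 25], [0, 0, 0]], [[29.4, 4.4, 25], [0, 0, 0]], [[29.5, 4.4, 25], [0, 0, 0]], [[0, 0, 30], [0, 0, 0]], [[0, 0, 20], [0, 0, 0]], [[0, 0, 8], [0, 0, 0]], [[0, 0, 0], [0, 0, 0]]])

```text
time_s: 5.08
eef_pos: [612.8, 236.1, 98.4]
ee_rot: [-0.001, 0.832, 0.554, -0.002]
force: [-0.7, 0.5, -0.7]
grip_width: 0.724
```

```bash
python3 -c "
from h import *
go(616.5,234.8,23,67.6)
s=snap('side','s1');t=snap('top','t1')
a=cv2.resize(s[225:335,160:290],(590,500));b=cv2.resize(t[200:270,200:228+0+0+0+0+0+0+40],None,fx=7.14,fy=7.14)[:500]
cv2.imwrite('pics/c3.png',cv2.resize(a,(600,500))[:,:,::-1])"
```

```text
t 5.08 pos [612.8 236.1  98.4] yaw 67.3 tilt [-0.003 -0.001] F [-0.7  0.5 -0.7] T [0.05 0.01 0.  ] w 61.8 j [ 0.19  0.72  1.21  0.    1.21 -0.98]
tool shift [ 0.4  4.1 75.4] turn z -0.3
```

View pics/c3.png

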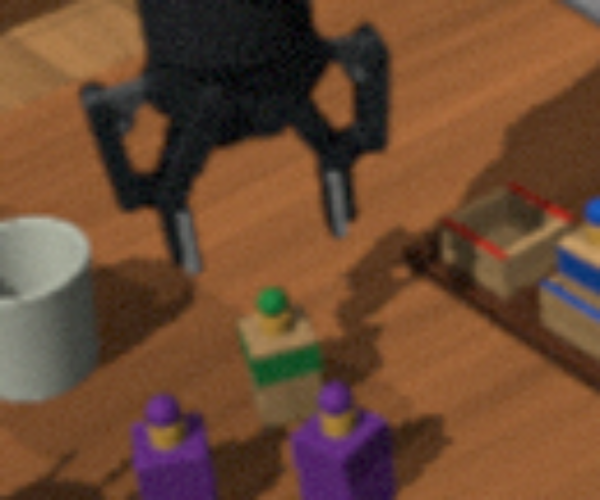

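The open fingers straddle the green block (stone at crop (272,300)) and are clear of both purple blocks and the tub. Descending.

Request:
play_rows(motion=[[[0, 1.5, 10], [0, 0, 0]], [[0, 1, 20], [0, 0, 0]], [[0, 0, 20], [0, 0, 0]], [[0, 0, 15], [0, 0, 0]], [[0, 0, 8], [0, 0, 0]], [[0, 0, 0], [0, 0, 0]], [[0, 0, 0], [0, 0, 0]]])

```text
time_s: 5.77
eef_pos: [616.5, 235.3, 28.2]
ee_rot: [0.0, 0.832, 0.554, 0.001]
force: [0.1, -0.2, 0.0]
grip_width: 0.727
```

```bash
python3 -c "
from h import *
go(616.5,234.8,23,67.6)"
```

```text
t 5.77 pos [616.5 235.3  28.2] yaw 67.3 tilt [0.001 0.   ] F [ 0.1 -0.2  0. ] T [-0.05 -0.04  0.03] w 62.1 j [ 0.19  0.81  1.25 -0.    1.08 -0.99]
tool shift [-0.5  0.2  5.2] turn z -0.3
```

Request:
play_rows(motion=[[[0, 0, 6], [0, 0, 0]], [[0, 0, 0], [0, 0, 0]], [[0, 0, 0], [0, 0, 0]], [[0, 0, 0], [0, 0, 0]], [[0, 0, 0], [0, 0, 0]], [[0, 0, 0], [0, 0, 0]], [[0, 0, 0], [0, 0, 0]], [[0, 0, 0], [0, 0, 0]], [[0, 0, 0], [0, 0, 0]], [[0, 0, 0], [0, 0, 0]]], fingers=20, squeeze=40)

```text
time_s: 6.6
eef_pos: [616.1, 235.4, 21.7]
ee_rot: [0.0, 0.832, 0.554, 0.0]
force: [-1.3, -0.1, 5.4]
grip_width: 0.369
```

Request:
play_rows(motion=[[[0, 0, -5], [0, 0, 0]], [[0, 0, -12], [0, 0, 0]], [[0, 0, -20], [0, 0, 0]], [[0, 0, -25], [0, 0, 0]], [[0, 0, -25], [0, 0, 0]], [[0, 0, -20], [0, 0, 0]], [[0, 0, -10], [0, 0, 0]], [[0, 0, 0], [0, 0, 0]], [[0, 0, 0], [0, 0, 0]]])

```text
time_s: 7.35
eef_pos: [615.7, 235.3, 137.8]
ee_rot: [-0.0, 0.832, 0.554, -0.0]
force: [-1.2, -0.3, -1.3]
grip_width: 0.365
```

```bash
python3 -c "
from h import *
go(455,88.3,139,90.4)"
```

```text
t 7.35 pos [615.7 235.3 137.8] yaw 67.3 tilt [-0.001 -0.   ] F [-1.2 -0.3 -1.3] T [-0.03  0.01 -0.03] w 31.2 j [ 0.19  0.69  1.17  0.    1.29 -0.99]
tool shift [-197.6  -91.5   -1.1] turn z -23.1
```

Request:
play_rows(motion=[[[-10, -4.5, 0], [0, 0, 0]], [[-22, -10, 0], [0, 0, 0]], [[-26, -12, 0], [0, 0, 0]], [[-28, -13, 0], [0, 0, 0]], [[-28, -13, 0], [0, 0, 0]], [[-28, -13, 0], [0, 0, 0]], [[-26, -12, 0], [0, 0, 0]], [[-20, -9.5, 0], [0, 0, 0]], [[-9.6, -4.5, 0], [0, 0, 0]], [[0, 0, 0], [0, 0, -4]], [[0, 0, 0], [0, 0, -6]], [[0, 0, 0], [0, 0, -6]], [[0, 0, 0], [0, 0, -4.6]], [[0, 0, 0], [0, 0, -2.5]], [[0, 0, 0], [0, 0, 0]], [[0, 0, 0], [0, 0, 0]]])

```text
time_s: 8.68
eef_pos: [454.7, 88.4, 137.3]
ee_rot: [-0.001, 0.705, 0.709, -0.001]
force: [-0.3, 0.6, -0.6]
grip_width: 0.369
```

```bash
python3 - <<'E'
from h import *
go(455,88.3,70,90.4)
s=snap('side','s2');t=snap('top','t2')
p=ctrl.sense()['eef_pos'];print(proj('side',p+[0,0,44]),proj('top',p+[0,0,44]))
x,y=proj('side',p).astype(int)
cv2.imwrite('pics/c4.png',cv2.resize(s[y-70:y+60,x-80:x+80],(738,600),interpolation=cv2.INTER_CUBIC)[:,:,::-1]); print(x-80,y-70)
h=cv2.cvtColor(np.ascontiguousarray(s[:,:,::-1]),cv2.COLOR_BGR2HSV);n,l,st,ce=cv2.connectedComponentsWithStats(cv2.inRange(h,(45,90,40),(85,255,255)))
for i in range(1,n):
    if st[i,4]>7:print(st[i],ce[i].round(1))
E
```

```text
t 8.68 pos [454.7  88.4 137.3] yaw 90.3 tilt [-0.002  0.   ] F [-0.3  0.6 -0.6] T [0.02 0.03 0.  ] w 31.5 j [-0.06  0.28  1.8   0.    1.06 -1.64]
tool shift [-0.1  0.5 67.3] turn z -0.1
[315.600747   249.13838656] [276.48988499 283.60596509]
235 196
[314 247   5   5  21] [315.9 249. ]
[314 258  12  12  72] [319.4 263.3]
[316 293  15  10  31] [322.9 297.3]
[301 302  16  11  33] [308.7 306.6]
```

View pics/c4.png

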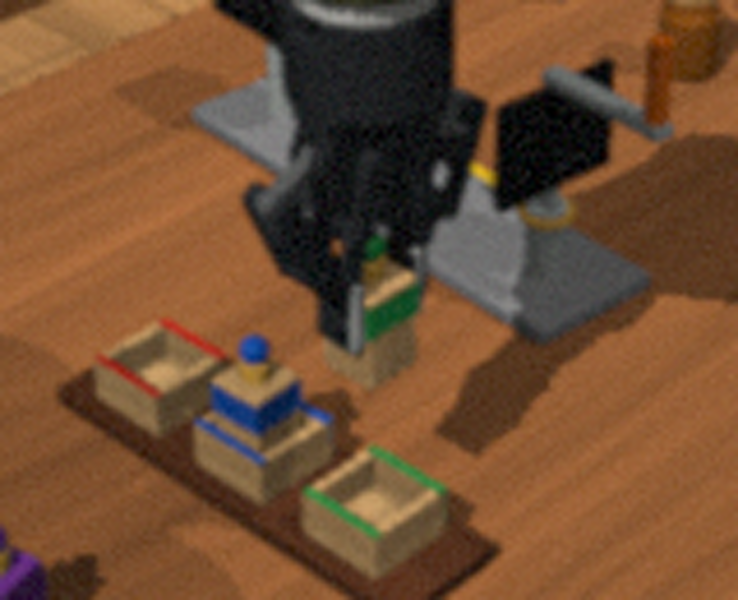

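The block hangs square in the jaws above the green bay (rims at crop (330,510) and (410,470)), and its stone is within 0.3 px of where the TCP predicts. Lowering.

Request:
play_rows(motion=[[[0, 0.8, 8], [0, 0, 0]], [[0, 0, 18], [0, 0, 0]], [[0, 0, 20], [0, 0, 0]], [[0, 0, 14], [0, 0, 0]], [[0, 0, 8], [0, 0, 0]], [[0, 0, 5], [0, 0, 0]], [[0, 0, 5], [0, 0, 0]], [[0, 0, 4], [0, 0, 0]], [[0, 0, 4], [0, 0, 0]], [[0, 0, 3], [0, 0, 0]], [[0, 0, 3], [0, 0, 0]], [[0, 0, 0], [0, 0, 0]]])

```text
time_s: 9.78
eef_pos: [455.9, 88.4, 45.9]
ee_rot: [-0.0, 0.705, 0.71, -0.0]
force: [-0.3, -0.8, -1.1]
grip_width: 0.366
```

```bash
python3 - <<'E'
from h import *
go(455.5,88.5,39,90.4)
E
```

```text
t 9.78 pos [455.9  88.4  45.9] yaw 90.4 tilt [-0.  0.] F [-0.3 -0.8 -1.1] T [ 0.01  0.05 -0.01] w 31.3 j [-0.06  0.43  1.88  0.    0.83 -1.64]
tool shift [ 0.1 -0.4  6.9] turn z -0.0
```

Request:
play_rows(motion=[[[0, 0, 2.5], [0, 0, 0]], [[0, 0, 2], [0, 0, 0]], [[0, 0, 1.5], [0, 0, 0]], [[0, 0, 0.7], [0, 0, 0]], [[0, 0, 0], [0, 0, 0]], [[0, 0, 0], [0, 0, 0]]])

```text
time_s: 10.28
eef_pos: [456.1, 88.4, 39.6]
ee_rot: [0.0, 0.705, 0.71, 0.0]
force: [-0.0, 0.2, -0.4]
grip_width: 0.369
```

Request:
play_rows(motion=[[[0, 0, 0.8], [0, 0, 0]], [[0, 0, 0.5], [0, 0, 0]], [[0, 0, 0], [0, 0, 0]]])

```text
time_s: 10.53
eef_pos: [456.2, 88.4, 38.6]
ee_rot: [0.0, 0.705, 0.71, 0.0]
force: [-1.5, -0.6, 4.3]
grip_width: 0.367
```

Contact at 4 N means the block is on the floor. Release and lift.

Request:
play_rows(motion=[[[0, 0, 0], [0, 0, 0]], [[0, 0, 0], [0, 0, 0]], [[0, 0, 0], [0, 0, 0]], [[0, 0, 0], [0, 0, 0]], [[0, 0, 0], [0, 0, 0]], [[0, 0, -5], [0, 0, 0]], [[0, 0, -15], [0, 0, 0]], [[0, 0, -25], [0, 0, 0]], [[0, 0, -35], [0, 0, 0]], [[0, 0, -38], [0, 0, 0]], [[0, 0, -38], [0, 0, 0]], [[0, 0, -35], [0, 0, 0]], [[0, 0, -15], [0, 0, 0]], [[0, -8, 0], [0, 0, 0]], [[-18, 0, 0], [0, 0, 0]], [[-28, 0, 0], [0, 0, 0]], [[-32, 0, 0], [0, 0, 0]], [[-25, 0, 0], [0, 0, 0]], [[-10, 0, 0], [0, 0, 0]], [[0, 0, 0], [0, 0, 0]]], fingers=60)

```text
time_s: 12.2
eef_pos: [448.3, -25.9, 243.6]
ee_rot: [-0.001, 0.706, 0.709, -0.0]
force: [0.5, 0.5, -0.5]
grip_width: 0.701
```

```bash
python3 - <<'E'
from h import *
go(465.5,-137,240,80)
s=snap('side','s3');t=snap('top','t3')
for c,im in(('side',s),('top',t)):
    bgr=np.ascontiguousarray(im[:,:,::-1])
    h=cv2.cvtColor(bgr,cv2.COLOR_BGR2HSV)
    for nm,lo,hi in(('green',(45,90,40),(85,255,255)),('blue',(100,130,40),(125,255,255))):
        n,l,st,ce=cv2.connectedComponentsWithStats(cv2.inRange(h,lo,hi))
        for i in range(1,n):
            if st[i,4]>7 and 260<ce[i][0]<350:print(c,nm,st[i],ce[i].round(1))
for z in(61,71,83): print(z,proj('side',(456,88.4,z)).round(1),proj('top',(456,88.4,z)).round(1))
a=cv2.resize(s[240:340,255:345],(540,600),interpolation=cv2.INTER_CUBIC);b=cv2.resize(t[265:305,262:280+22],(250,250))
cv2.imwrite('pics/c5.png',np.hstack([a,cv2.copyMakeBorder(b,0,350,0,0,0)])[:,:,::-1])
E
```

```text
t 12.2 pos [448.3 -25.9 243.6] yaw 90.2 tilt [-0.001  0.   ] F [ 0.5  0.5 -0.5] T [ 0.06 -0.02 -0.02] w 59.9 j [-0.32  0.13  1.69 -0.    1.32 -1.89]
tool shift [-111.1   16.7    3.5] turn z 10.2
side green [311 283   7   6  34] [314.3 285.5]
side green [305 294  27  11 119] [316.2 299.3]
side green [301 302  16  11  34] [308.9 306.6]
side blue [288 269   5   5  20] [289.8 271.2]
side blue [281 280  25  10  90] [291.2 284.4]
side blue [280 288  11   8  11] [285.  291.5]
top green [272 276   3  17  30] [272.9 284.9]
top green [277 281   5   5  20] [279.  283.1]
top blue [273 251   2  16  17] [273.1 258.8]
top blue [287 250   3  17  38] [287.9 257.4]
top blue [277 255   5   5  16] [278.7 257.1]
61 [316.  293.9] [279.5 283.4]
71 [316.  290.4] [279.2 283.4]
83 [315.9 286.1] [279.  283.4]
```

View pics/c5.png

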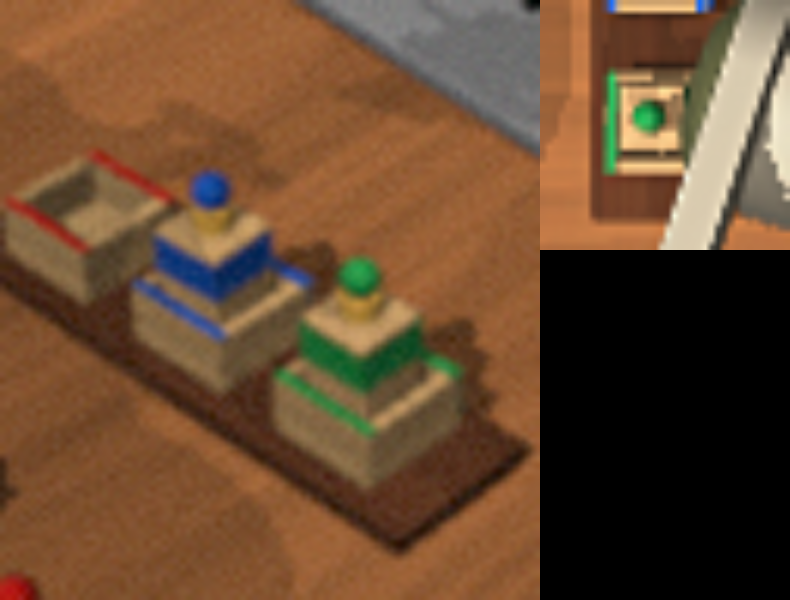

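Block stands home, level with its blue neighbour (green stone at crop (360,275)), bay rims intact. Now the mirror.

Request:
play_rows(motion=[[[-12, 2, 0], [0, 0, 0]], [[-28, 4, 0], [0, 0, 0]], [[-34, 6, 0], [0, 0, 0]], [[-26, 4, 0], [0, 0, 0]], [[-11, 2, 0], [0, 0, 0]], [[0, 0, 0], [0, 0, 6.8]], [[0, 0, 0], [0, 0, 6.8]], [[0, 0, 0], [0, 0, 6.8]], [[0, 0, 0], [0, 0, 6.8]], [[0, 0, 0], [0, 0, 6.8]], [[0, 0, 0], [0, 0, 6.8]], [[0, 0, 0], [0, 0, 6.8]], [[0, 0, 0], [0, 0, 6.8]], [[0, 0, 0], [0, 0, 6.8]], [[0, 0, 0], [0, 0, 6.8]], [[0, 0, 0], [0, 0, 6.8]], [[0, 0, 0], [0, 0, 6.8]], [[0, 0, 0], [0, 0, 6.8]], [[0, 0, 0], [0, 0, 6.8]]], fingers=50)

```text
time_s: 13.88
eef_pos: [467.8, -134.6, 244.2]
ee_rot: [-0.0, 0.999, -0.044, -0.0]
force: [0.1, 0.4, -0.8]
grip_width: 0.588
```

```bash
python3 - <<'E'
from h import *
go(466,-137.2,156,-5.7)
r=tri([('top',[279,283.1]),('side',[314.3,285.5])],(456,88,83));print('stone',r.x.round(1),r.fun.round(2),ray('side',[314.3,285.5],83).round(1),ray('top',[279,283.1],83).round(1))
s=snap('side','s4');h=cv2.cvtColor(np.ascontiguousarray(s[:,:,::-1]),cv2.COLOR_BGR2HSV)
ys,xs=np.nonzero(cv2.inRange(h,(6,180,100),(18,255,255))[190:240,360:395]);xs+=360;ys+=190
for v in range(ys.min(),ys.max()+1,3):print(v,xs[ys==v].mean().round(1),len(xs[ys==v]))
for z in(147,175,197):print(z,proj('side',(466,-137.2,z)).round(1))
cv2.imwrite('pics/c6.png',cv2.resize(s[120:260,290:450],(686,600),interpolation=cv2.INTER_CUBIC)[:,:,::-1])
E
```

```text
t 13.88 pos [ 467.8 -134.6  244.2] yaw -5.1 tilt [-0.  0.] F [ 0.1  0.4 -0.8] T [ 0.03  0.01 -0.01] w 50.2 j [-0.52  0.22  1.59  0.    1.34 -0.43]
tool shift [-1.5  2.8 88.2] turn z 0.6
stone [458.3  89.6  84.2] [-0.44 -0.48  0.47  0.02] [460.1  89.2  83. ] [456.8  88.3  83. ]
193 360.0 1
196 378.0 1
199 382.0 9
202 382.7 7
205 378.5 8
208 377.5 6
211 377.5 6
214 377.0 7
217 376.5 6
220 377.0 5
223 nan 0
226 nan 0
229 nan 0
232 nan 0
147 [376.8 221.9]
175 [377.5 211.9]
197 [378.  203.9]<stdin>:6: RuntimeWarning: Mean of empty slice.
  ret = ret.dtype.type(ret / rcount)
```

View pics/c6.png

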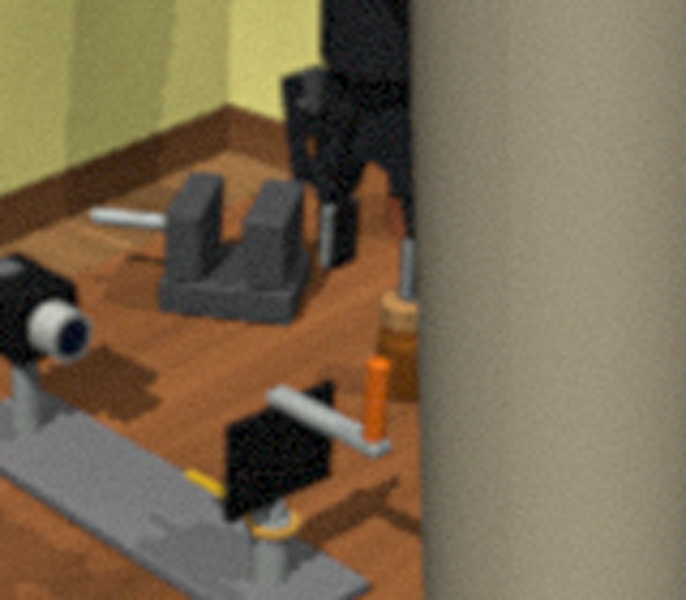

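Request:
play_rows(motion=[[[-1, 1.4, 10], [0, 0, 0.6]], [[-0.5, 1.2, 20], [0, 0, 0]], [[0, 0, 22], [0, 0, 0]], [[0, 0, 18], [0, 0, 0]], [[0, 0, 11], [0, 0, 0]], [[0, 0, 6], [0, 0, 0]], [[0, 0, 0], [0, 0, 0]], [[0, 0, 0], [0, 0, 0]]])

```text
time_s: 14.6
eef_pos: [466.2, -137.8, 157.7]
ee_rot: [0.0, 0.999, -0.046, 0.0]
force: [0.7, -0.5, 1.4]
grip_width: 0.583
```

Request:
play_rows(motion=[[[0, 0, 0], [0, 0, 0]], [[0, 0, 0], [0, 0, 0]], [[0, 0, 0], [0, 0, 0]], [[0, 0, 0], [0, 0, 0]], [[0, 0, 0], [0, 0, 0]], [[0, 0, 0], [0, 0, 0]], [[0, 0, 0], [0, 0, 0]], [[0, 0, 0], [0, 0, 0]], [[0, 0, 0], [0, 0, 0]], [[0, 0, 0], [0, 0, 0]], [[0, 0, 0], [0, 0, 0]]], fingers=5, squeeze=30)

```text
time_s: 15.52
eef_pos: [465.9, -138.1, 157.9]
ee_rot: [0.0, 0.999, -0.047, 0.0]
force: [-4.3, 2.2, 5.7]
grip_width: 0.156
```

```bash
python3 - <<'E'
from h import *
go(466,-137.2,156,-5.7)
E
```

```text
t 15.52 pos [ 465.9 -138.1  157.9] yaw -5.4 tilt [ 0. -0.] F [-4.3  2.2  5.7] T [0.11 0.47 0.03] w 13.3 j [-0.53  0.3   1.72 -0.    1.12 -0.44]
tool shift [ 0.  -0.9  1.9] turn z 0.3
```

Request:
play_rows(motion=[[[0.04, 2.8, 0], [0, 0, -2]], [[0.15, 4.88, 0], [0, 0, -3.5]], [[0.15, 4.88, 0], [0, 0, -3.5]], [[0.15, 4.88, 0], [0, 0, -3.5]], [[0.15, 4.88, 0], [0, 0, -3.5]], [[0.15, 4.88, 0], [0, 0, -3.5]], [[0.15, 4.88, 0], [0, 0, -3.5]], [[0.15, 4.88, 0], [0, 0, -3.5]], [[0, 0, 0], [0, 0, 0]]])

```text
time_s: 16.27
eef_pos: [470.8, -175.3, 157.9]
ee_rot: [0.0, 0.983, 0.185, -0.0]
force: [-5.6, -1.2, 7.8]
grip_width: 0.154
```

```bash
python3 - <<'E'
from h import *
go(466,-137.2,156,-5.7)
p=ctrl.sense()['eef_pos'][:2]; a=np.array([465.9,-138.1])
for A in([545.1,-145.4],[545.5,-146]):
  for v in(a,p): d=v-A; print(np.linalg.norm(d).round(1),np.degrees(np.arctan2(-d[1],-d[0])).round(1))
E
```

```text
t 16.27 pos [ 470.8 -175.3  157.9] yaw 21.3 tilt [-0.    -0.001] F [-5.6 -1.2  7.8] T [-0.03  0.74  0.09] w 13.1 j [-0.59  0.34  1.67 -0.    1.14 -0.96]
tool shift [  9.3 -37.2   1.8] turn z 27.0
79.5 -5.3
80.1 21.9
80.0 -5.7
80.2 21.4
```

Request:
play_rows(motion=[[[-0.1, 2.8, 0], [0, 0, -2]], [[0.1, 4.88, 0], [0, 0, -3.5]], [[0.1, 4.88, 0], [0, 0, -3.5]], [[0.1, 4.88, 0], [0, 0, -3.5]], [[0.15, 4.88, 0], [0, 0, -3.5]], [[0.15, 4.88, 0], [0, 0, -3.5]], [[0.15, 4.88, 0], [0, 0, -3.5]], [[0.15, 4.88, 0], [0, 0, -3.5]], [[0.15, 4.88, 0], [0, 0, -3.5]], [[0.03, 2.1, 0], [0, 0, -1.5]], [[0, 0, 0], [0, 0, 0]], [[0, 0, 0], [0, 0, 0]], [[0, 0, 0], [0, 0, 0]]])

```text
time_s: 17.35
eef_pos: [496.6, -209.8, 157.9]
ee_rot: [0.001, 0.896, 0.443, -0.0]
force: [-3.5, -2.5, 4.8]
grip_width: 0.157
```

```bash
python3 - <<'E'
from h import *
go(500,-210,156,52)
p=ctrl.sense()['eef_pos'][:2]
for A in([545.1,-145.4],[545.5,-146]):
  d=p-A; print(np.linalg.norm(d).round(1),np.degrees(np.arctan2(-d[1],-d[0])).round(1))
s=snap('side','s5');t=snap('top','t5')
A=np.array([545.1,-145.4,52]);
for c,im in(('side',s),('top',t)):
    k=proj(c,A).astype(int);bgr=np.ascontiguousarray(im[:,:,::-1])
    x,y=k;box=(x-50,x+40,y-40,y+40);print(c,k,[ (b,proj(c,A+78*np.array([np.cos(np.radians(b)),np.sin(np.radians(b)),0])).round(1)) for b in(106,110.4,115)])
    rects(c,bgr,box,(22,150,100),(33,255,255),52,2)
    hh=cv2.cvtColor(bgr[box[2]:box[3],box[0]:box[1]],cv2.COLOR_BGR2HSV);v,u=np.nonzero(cv2.inRange(hh,(22,150,100),(33,255,255)));P=np.array([ray(c,(i+box[0],j+box[2]),52)[:2] for i,j in zip(u,v)])-A[:2]
    r=np.hypot(*P.T);m=(r>25)&(r<90);print(m.sum(),r[m].max(),np.degrees(np.arctan2(P[m,1].mean(),P[m,0].mean())))
    if m.sum()>5:print('line',cv2.fitLine(np.float32(P[m]),cv2.DIST_HUBER,0,.01,.01).ravel())
a=cv2.resize(s[180:270,270:400],(780,540),interpolation=cv2.INTER_CUBIC);cv2.imwrite('pics/c7.png',a[:,:,::-1])
E
```

```text
t 17.35 pos [ 496.6 -209.8  157.9] yaw 52.6 tilt [ 0.    -0.001] F [-3.5 -2.5  4.8] T [-0.2   0.64  0.01] w 13.4 j [-0.62  0.41  1.56 -0.    1.17 -1.53]
tool shift [1.9 2.8 1.9] turn z 0.6
80.6 53.0
80.4 52.5
side [353 241] [(106, array([340.6, 256.1])), (110.4, array([342.7, 256.6])), (115, array([345.1, 257.1]))]
side 52 [array([ 528.8, -101.2]), array([ 8.2, 63.8]), np.float64(21.7)]
29 75.14834523492664 109.87212413737598
line [  0.3603853  -0.9328035 -17.446465   48.673424 ]
top [354 254] [(106, array([330.8, 261.6])), (110.4, array([331.4, 263.4])), (115, array([332.2, 265.3]))]
top 52 [array([ 527. , -102.5]), array([ 7.3, 61.6]), np.float64(21.3)]
top 52 [array([ 533.6, -135.9]), array([0.8, 1.6]), np.float64(89.6)]
32 76.8614481026675 112.59494983341492
line [  0.36347032  -0.93160576 -19.90019     47.87909   ]
```

View pics/c7.png

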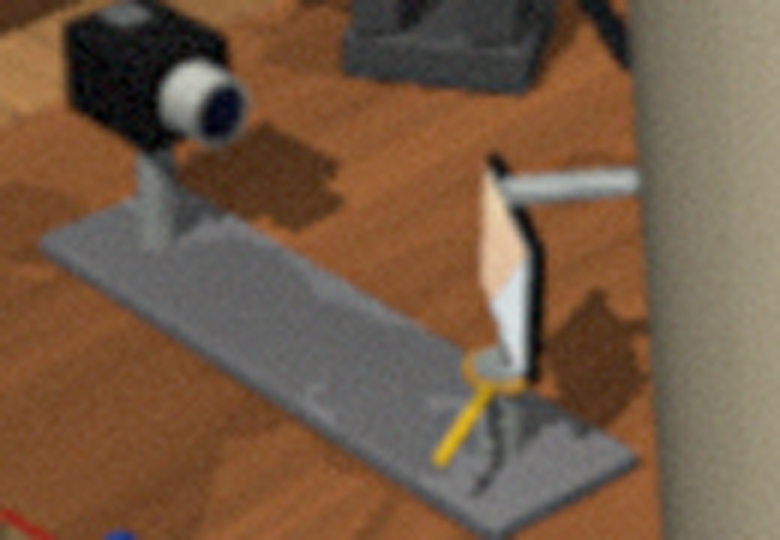

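The needle reads 111.2° (both cameras and the TCP agree) against a stone bearing of 110.4°. I'll trim by 0.4° of mirror.

Request:
play_rows(motion=[[[0, -0.55, 0], [0, 0, 0.4]], [[0, 0, 0], [0, 0, 0]], [[0, 0, 0], [0, 0, 0]], [[0, 0, 0], [0, 0, 0]], [[0, 0, 0], [0, 0, 0]]])

```text
time_s: 17.87
eef_pos: [496.1, -209.4, 157.9]
ee_rot: [0.001, 0.898, 0.44, -0.0]
force: [-3.8, -2.1, 4.8]
grip_width: 0.153
```

```bash
python3 - <<'E'
from h import *
go(497,-209,158,52)
s=snap('side','s6');t=snap('top','t6')
A=np.array([545.1,-145.4])
for c,im in(('side',s),('top',t)):
    h=cv2.cvtColor(np.ascontiguousarray(im[:,:,::-1]),cv2.COLOR_BGR2HSV)
    v,u=np.nonzero(cv2.inRange(h,(22,150,100),(33,255,255)));k=(u>310)&(u<370)&(v>220)&(v<290)
    P=np.array([ray(c,(i,j),52)[:2] for i,j in zip(u[k],v[k])])-A;r=np.hypot(*P.T);m=(r>25)&(r<90)
    f=cv2.fitLine(np.float32(P[m]),cv2.DIST_HUBER,0,.01,.01).ravel();print(c,'needle',np.degrees(np.arctan2(f[1],f[0]))%180)
    n,l,st,ce=cv2.connectedComponentsWithStats(cv2.inRange(h,(45,90,40),(85,255,255)))
    for i in range(1,n):
        if st[i,4]>7 and 260<ce[i][0]<350:print(c,st[i,4],ce[i].round(1))
    a=cv2.absdiff(im,cv2.imread(f"pics/{c}0.png")[:,:,::-1].copy()).max(2)>60
    n,l,st,ce=cv2.connectedComponentsWithStats(cv2.morphologyEx(a.astype(np.uint8),cv2.MORPH_OPEN,np.ones((2,2))))
    print([(*ce[i].round().astype(int),int(st[i,4])) for i in range(1,n) if st[i,4]>12])
E
```

```text
t 17.87 pos [ 496.1 -209.4  157.9] yaw 52.2 tilt [ 0.    -0.001] F [-3.8 -2.1  4.8] T [-0.26  0.57  0.13] w 13.0 j [-0.62  0.41  1.56 -0.    1.17 -1.53]
tool shift [ 0.9  0.5 -0.1] turn z 0.2
side needle 109.598465
side 34 [314.3 285.5]
side 123 [316.5 299.3]
side 33 [308.6 306.5]
[(np.int64(410), np.int64(16), 2366), (np.int64(453), np.int64(7), 145), (np.int64(520), np.int64(27), 145), (np.int64(592), np.int64(3), 580), (np.int64(364), np.int64(8), 15), (np.int64(629), np.int64(8), 14), (np.int64(354), np.int64(31), 13), (np.int64(574), np.int64(42), 585), (np.int64(360), np.int64(66), 464), (np.int64(461), np.int64(44), 114), (np.int64(462), np.int64(82), 2266), (np.int64(613), np.int64(94), 2815), (np.int64(405), np.int64(76), 197), (np.int64(374), np.int64(86), 79), (np.int64(500), np.int64(96), 126), (np.int64(376), np.int64(122), 988), (np.int64(499), np.int64(115), 23), (np.int64(596), np.int64(151), 973), (np.int64(396), np.int64(192), 4167), (np.int64(487), np.int64(153), 80), (np.int64(455), np.int64(173), 579), (np.int64(371), np.int64(179), 135), (np.int64(450), np.int64
[... 1154 characters left out ...]
12), np.int64(397), 29)]
top needle 110.47398
top 30 [272.9 284.9]
top 48 [288.  283.8]
top 20 [279.  283.1]
[(np.int64(469), np.int64(262), 3816), (np.int64(236), np.int64(234), 102), (np.int64(357), np.int64(241), 42), (np.int64(385), np.int64(278), 2840), (np.int64(363), np.int64(250), 21), (np.int64(407), np.int64(257), 76), (np.int64(283), np.int64(284), 98), (np.int64(437), np.int64(296), 149), (np.int64(548), np.int64(339), 6018), (np.int64(366), np.int64(301), 44), (np.int64(281), np.int64(376), 8854), (np.int64(431), np.int64(425), 15231), (np.int64(487), np.int64(335), 417), (np.int64(397), np.int64(388), 19), (np.int64(334), np.int64(398), 40), (np.int64(322), np.int64(431), 742)]
```

```bash
python3 -c "
from rig import ctrl
print(ctrl.finish_job())"
```

```text
the job is handed in; nothing more can be done
None
```

The green block is standing upright in the green bay and released. The mirror is turned to the stone and the arm is still holding the post. I handed the job in at about 18 s.

- **Block:** I felt about 4 N of contact at the expected floor height before letting go. A close crop after release shows it level with the blue block in its bay. The stone did not move in either camera while I swung the mirror.
- **Mirror:** it is turned about 58° from its rest position. The yellow needle reads about 110°: 109.6° in the side camera and 110.5° in the top one. The stone bears 110.4° from the mirror axis. The grip is at 30 N, and the force on the tool read under 7 N.
- **Disagreements:** the two cameras differ by about 3 mm on positions, including the stone's, so the sight direction is uncertain by about 1°. I could not see the bench camera's own picture. The centring rests on the needle and the geometry.
- **Other objects:** I touched nothing else. A before/after comparison showed changes at the moved block, the bay, the mirror and the arm. There was also a patch by the hammer, which I took to be the arm or its shadow and did not look at more closely.

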